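# Wedge a dental cast up to the height plate

### The job

Swing the stand's clear height plate home over the plaster cast. Then take the levelling wedge, slide its thin end into the track under the cast table and drive it in until the teeth just touch the underside of the plate; let go, so that the wedge alone holds them in light contact. The teeth are fragile: do not press them hard on the plate or touch the cast with the gripper, and leave everything else where it is.

Things in the scene. Friction and masses are not known exactly. Their poses are not given: they have to be found in the camera images.
- stand: Grey stand, fixed on the bench, 150 x 106 mm. Origin on the bench under the round lifting bar of its cast table; +x is the way the wedge goes in. Track along x, 32 mm wide between rails 20 mm high (x -35 to 95 mm), flared to 53 mm at the mouth (x -58 mm). The table slides straight up on two pins; its bar hangs 10 mm above the bench; table with cast weighs 3 to 4 N.
- post: Steel post of the stand, 14 mm thick, 118 mm high, at x = +70 mm of the stand (origin on the bench, on the post's axis, axes as the stand's). It carries the swing arm with the clear height plate, clamped at an unknown height: plate underside 60.5 to 68.5 mm above the bench, 4 to 12 mm over the resting cast's teeth. The clamp does not move.
- height_arm (a joint): Swing arm about the post's upright axis, rad: 0 = home against its stop, over the cast, arm pointing to the stand's -x; grows as it swings out towards the stand's +y (1.57 = arm along +y). Stiff, stays where left (about 1 N at the knob). Black knob on it, upright, 14 mm thick, 66 mm from the axis, 28 mm high; its foot is 68 to 76 mm above the bench. Plate 58 mm wide, ends 103 mm from the axis.
- cast: White plaster dental cast, 62 x 70 x 29 mm, loose between low lugs on the cast table (28 mm above the bench at rest, so the teeth's tops are at 56.5 mm). Origin at the centre of its underside. Fragile teeth.
- wedge: Levelling wedge lying on the bench, 170 mm long, 24 mm wide, about 0.2 kg. Origin on its underside below the middle of the blue grip (90 x 24 x 24 mm, x -45 to +45 mm); +x points to the thin end. Steel taper from 24 mm high at x +45 to 4 mm at the nose, x +125 mm: 1 mm of lift for 4 mm of travel. It stays where it is left.
- wedge_nose (a point): Middle of the wedge's nose (x +125 mm of the wedge), 2 mm above its underside. The taper meets the lifting bar when the nose is 24 mm past the stand's origin; the teeth meet the plate some 16 to 48 mm farther on. Pushed from behind it takes 6 to 15 N, fairly steady, while it lifts; once the teeth touch, that rises by about 2 to 3 N for each mm.
- mixing_bowl: green rubber mixing bowl, 105 mm across, 55 mm high
- spatula: plaster spatula with a green handle, 198 mm long
- note_pad: yellow note pad, 76 x 78 x 15 mm
- case_green: green retainer case, 72 x 74 x 28 mm
- case_pink: pink retainer case, 72 x 74 x 28 mm
- pliers: steel pliers, 58 x 122 x 12 mm
- tape_roll: roll of tan tape, 82 mm across, 20 mm high, lying to the right of the big steam cleaner, which is fixed and 240 mm high (world x 0.57 to 0.79 m, y -0.18 to 0.08 m): go round it

How it is judged:
By the outcome, as a careful person would: the job done as asked, in the order asked, and still so for the second after the job is handed in, with the robot touching nothing.
It also fails if it takes over 69 s, if anything falls off the work surface, if the arm or the gripper's body presses on something with over 40 N, if the wrist force passes 120 N, or if a joint passes its speed limit or range.

### The arm

A 6-joint arm with a two-finger parallel gripper is mounted at the origin on a cart in front of the work surface, level with it; the furniture and walls round the work are solid. World frame = base frame: x ahead of the robot, y to its left, z up, the work surface at z = 0. Lengths are in m, angles in rad, forces in N, time in s.
With the tool pointing down it reaches from about 0.35 to 0.85 m from the base axis. Payload 8.1 kg.
Tool frame: the origin (TCP) lies at the very end of the fingers, on their centre line; the grasp point (between the pads) lies 19 mm behind it (arm.grip_point_offset is the distance from the TCP to the grasp point, in m); z points along the fingers, y is the line along which they close (so a half turn about z gives the same grasp; the last joint's range is limited). The gripper opens to 85 mm and grips with 20 to 120 N. Pads are 22 mm wide; open, the fingers measure 114 mm over their backs; the gripper's body (76 mm by 85 mm) begins 54 mm behind the grasp point. The pads swing forward as they close: fully open they stand 13 mm farther back than shut.
Start: joints at [1.042, 0.13, 1.488, -0, 1.523, -0.085], TCP at [0.258, 0.542, 0.231] pointing down, gripper open.
Joint ranges: [-2.96, 2.96], [-0.89, 2.26], [0.02, 2.5], [-1.34, 4.48], [0, 2.73], [-2.66, 2.66]. Speed limits (rad/s): [2.39, 2.39, 2.79, 3.14, 3.14, 3.14].

### API

Orientations are given as a unit quaternion [w, x, y, z].
In Python, from station import arm gives the robot as it stands.
- The arm moves only by the tool send_rows, never from a script. Its argument "commands" is text: rows parted by semicolons, each of 5 numbers parted by spaces: the opening in per cent of the stroke, from 0 (shut) to 100 (fully open), then the shift along the tool's x, y, z in m, then the turn about the tool's z in rad. A call has 1 to 8 rows; each row is the pose to reach, as a shift and turn from the pose commanded when the call began, along the tool's axes at that moment; what a row does not reach only later rows make up. A row lasts 1/10 s, in which the tool goes at most 50 mm and 8.59 degrees, less where a joint would pass 70% of its speed; a pose out of reach is approached as far as the arm can. A call with a gripper value outside its range is refused whole. The fingers move at their own pace and stop on an object; the grip force is fixed at half the most. Time passes only in rows, so rows that repeat a pose let the fingers close. It gives the time, the measured TCP pose, the force, the opening and the grip force at its end, in the units of the state.
- arm.sense(): the state, without advancing time (a new reading comes with each control period).
- arm.camera(name): name is "scene" or "side" or "wrist"; returns a dict with "pixels" (384x512x3 uint8, red, green, blue), "K" (3x3 intrinsics, pixels), "xyz" and "orientation" of the camera in the world. Camera axes: x right, y down, z forward; pixel columns grow to the right and rows downward; lengths in m; the calibration is good to about 2 mm. A picture is of the moment at which its call begins. There is no depth.
- arm.close_job(): hands the job in; it is judged then, once.
The state is a dict: "t": time; "joint_positions": joint angles; "qvel": joint speeds; "tau": joint torques, N m; "tool_pos": TCP position; "ee_rot": TCP orientation; "wrist_force": force on the tool from outside, world axes, zero at the start; "ft_torque": the same for the moment, N m; "gripper_width": opening from 0.0 (shut) to 1.0 (fully open); "grip_force": force on a finger pad.
Only numpy, scipy, OpenCV 4.12 (cv2) and the standard library are available. Lean on these libraries where they do the work, as an engineer would, in place of code of your own. Each camera call takes 0.05 s, during which the arm holds its last target. There are 200 camera calls.

## Working session

There is one attempt and no reset: what is moved stays moved. The work goes in short steps, Python scripts to look and compute and a tool call to move; the robot and the scene stay as the last step left them, time stands still between calls to the robot, and variables do not carry over. Pictures are saved under pics/ and viewed, at most 12 in all, crops included, and the job is handed in when it is done.

Besides the shell and the picture viewer there is one more tool, called by a JSON object that holds its "name" and its "arguments", one argument or row to a line. send_rows: Moves the arm, as the interface text tells. Its arguments: {"type":"object","properties":{"commands":{"type":"string"}},"required":["commands"]}

```bash
mkdir -p pics; cat > h.py <<'E'
import numpy as np, cv2
from station import arm
from scipy.spatial.transform import Rotation as R
def rot(q): return R.from_quat([q[1],q[2],q[3],q[0]]).as_matrix()
def ray(c,u,v):
    d=rot(c["orientation"])@np.linalg.inv(c["K"])@np.array([u,v,1.]); return np.array(c["xyz"]),d
def onz(c,u,v,z):
    p,d=ray(c,u,v); return p+d*(z-p[2])/d[2]
def proj(c,P):
    q=rot(c["orientation"]).T@(np.array(P)-c["xyz"]); q=c["K"]@q; return q[:2]/q[2]
def tri(c1,a,c2,b):
    p,d=ray(c1,*a); q,e=ray(c2,*b); s=np.linalg.lstsq(np.c_[d,-e],q-p,rcond=None)[0]
    A=p+s[0]*d;B=q+s[1]*e; return (A+B)/2,np.linalg.norm(A-B)
def save(c,n): cv2.imwrite(f"pics/{n}.png",cv2.cvtColor(c["pixels"],cv2.COLOR_RGB2BGR))
E
python3 - <<'E'
from h import *
import pickle
cs={n:arm.camera(n) for n in("scene","side")}
pickle.dump(cs,open("c0.pkl","wb"))
for n in cs:
    save(cs[n],n+"0"); print(n,cs[n]["xyz"],rot(cs[n]["orientation"])[:,2])
s=arm.sense(); print(s["t"],s["tool_pos"],s["ee_rot"],rot(s["ee_rot"]),arm.grip_point_offset)
E
```

```text
scene [-0.45708161 -0.95732526  0.6671136 ] [ 0.68754996  0.60982222 -0.39419781]
side [ 0.92888455 -0.72866219  1.38653626] [-0.25522707  0.44294457 -0.85945288]
0.1 [0.25736462 0.54146168 0.23034515] [-2.43340520e-04  2.20071825e-01  9.75483329e-01 -7.79554534e-04] [[-9.03136666e-01  4.29352413e-01 -8.17865219e-04]
 [ 4.29353172e-01  9.03135569e-01 -1.41378012e-03]
 [ 1.31633265e-04 -1.62798969e-03 -9.99998666e-01]] 0.0187
```

View pics/scene0.png

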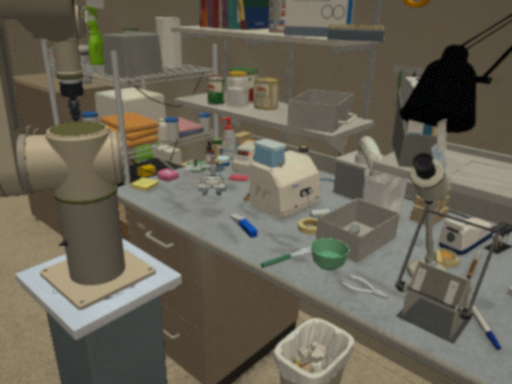

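View pics/side0.png

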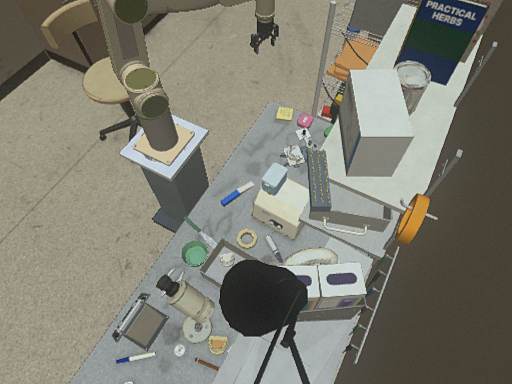

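The scene picture shows the wedge (blue grip) near (245,226) and the stand near (212,185). In the side picture the wedge is near (237,193) and the stand near (293,155). I'll take an enlarged crop of both.

```bash
python3 - <<'E'
from h import *
import pickle
cs=pickle.load(open("c0.pkl","rb"))
a=cs["side"]["pixels"][100:220,210:340]; b=cs["scene"]["pixels"][155:245,180:310]
a=cv2.resize(a,None,fx=3,fy=4.8,interpolation=2); a=cv2.resize(cs["side"]["pixels"][100:210,210:340],(390,330),interpolation=cv2.INTER_CUBIC); b=cv2.resize(b,(390,270),interpolation=cv2.INTER_CUBIC)
cv2.imwrite("pics/z0.png",cv2.cvtColor(np.vstack([a,b]),cv2.COLOR_RGB2BGR))
for n in cs:
    p=cs[n]["pixels"].astype(int); m=((p[...,2]>120)&(p[...,0]<80)&(p[...,2]-p[...,0]>70)).astype(np.uint8)
    k,l,st,ce=cv2.connectedComponentsWithStats(m)
    for i in range(1,k):
        if st[i,4]>20: print(n,st[i],ce[i],onz(cs[n],*ce[i],0.015))
print(onz(cs["side"],293,155,.04),onz(cs["scene"],212,185,.04))
E
```

```text
scene [240 219  17  14  97] [247.96907216 225.43298969] [ 0.45458795 -0.11706623  0.015     ]
side [221 190  19  14  93] [229.83870968 196.78494624] [ 0.44391781 -0.11810561  0.015     ]
side [116 359  13   4  28] [122.10714286 360.32142857] [ 0.44736369 -0.84661916  0.015     ]
[0.59424649 0.19339257 0.04      ] [0.56129136 0.16607537 0.04      ]
```

View pics/z0.png

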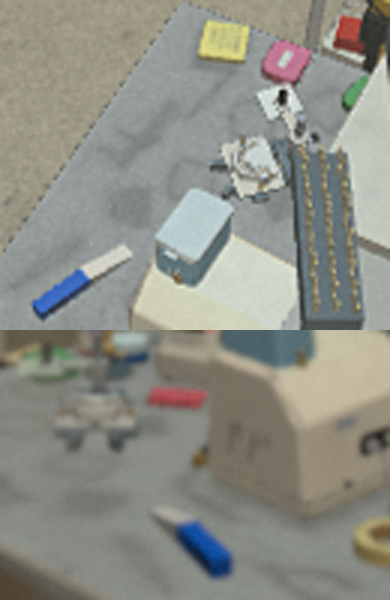

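{"name": "send_rows", "arguments": {
  "commands": "100 -0.296 -0.18 -0.1 0;100 -0.296 -0.18 -0.1 0;100 -0.296 -0.18 -0.1 0;100 -0.296 -0.18 -0.1 0;100 -0.296 -0.18 -0.1 0;100 -0.296 -0.18 -0.1 0;100 -0.296 -0.18 -0.1 0;100 -0.296 -0.18 -0.1 0"
}}

```text
t: 0.9
tool_pos: [0.4502, 0.2485, 0.3329]
ee_rot: [0.001, 0.222, 0.975, 0.0]
wrist_force: [-0.3, 1.0, 0.3]
gripper_width: 1.001
grip_force: 0.0
```

```bash
python3 - <<'E'
from h import *
import pickle
c=arm.camera("wrist"); pickle.dump(c,open("w1.pkl","wb")); save(c,"w1")
s=arm.sense(); print(s["t"],s["tool_pos"],c["xyz"],rot(c["orientation"]),c["K"],s["wrist_force"])
E
```

```text
0.95 [0.44989891 0.24910721 0.33249265] [0.37949504 0.2831798  0.47588185] [[ 4.33557152e-01  8.58137859e-01  2.75004746e-01]
 [ 9.01125854e-01 -4.13085950e-01 -1.31651788e-01]
 [ 6.25213413e-04  3.04892461e-01 -9.52386579e-01]] [[291.9019502    0.         254.19122223]
 [  0.         291.9019502  189.18293368]
 [  0.           0.           1.        ]] [ 0.39045516 -1.14300897 -0.17605655]
```

View pics/w1.png

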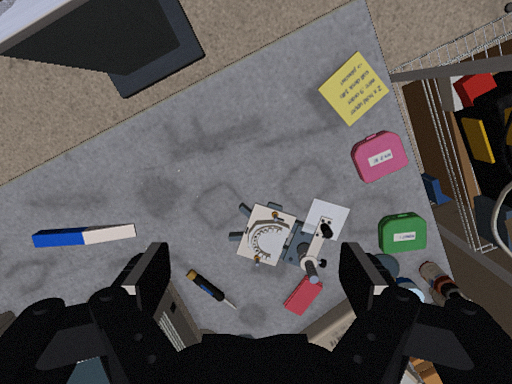

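Wrist view: wedge from (33,239) to its nose at (135,231). The stand has its mouth at about (238,222), the cast at (270,240), the post near (310,270) and the knob at (326,228). I'll enlarge the stand and the wedge.

```bash
python3 - <<'E'
from h import *
import pickle
c=pickle.load(open("w1.pkl","rb"))
p=c["pixels"]
a=cv2.resize(p[190:295,222:362],(800,600),interpolation=cv2.INTER_CUBIC)
cv2.imwrite("pics/z1.png",cv2.cvtColor(a,cv2.COLOR_RGB2BGR))
q=p.astype(int); m=((q[...,2]-q[...,0]>70)).astype(np.uint8)
k,l,st,ce=cv2.connectedComponentsWithStats(m)
for i in range(1,k):
    if st[i,4]>200:
        print(st[i],ce[i]); cn=cv2.findContours((l==i).astype(np.uint8),0,1)[0][0]; print(cv2.boxPoints(cv2.minAreaRect(cn)))
w=((q.min(2)>175)).astype(np.uint8); w[:,160:]=0; w[:200]=0; w[260:]=0
cn=max(cv2.findContours(w,0,1)[0],key=cv2.contourArea); b=cv2.boxPoints(cv2.minAreaRect(cn)); print(b, cv2.contourArea(cn))
for u in b: print(onz(c,*u,0.012))
E
```

```text
[ 32 232  53  16 646] [ 57.72136223 239.19349845]
[[ 31.695059 234.32426 ]
 [ 83.215065 230.96425 ]
 [ 84.06071  243.93083 ]
 [ 32.540703 247.29085 ]]
[[ 82.35135 232.10811]
 [133.27026 223.62163]
 [135.29729 235.7838 ]
 [ 84.37837 244.27028]] 557.0
[ 0.4540732  -0.08616107  0.012     ]
[0.47900763 0.00299025 0.012     ]
[ 0.50029943 -0.00656965  0.012     ]
[ 0.47521928 -0.09707999  0.012     ]
```

View pics/z1.png

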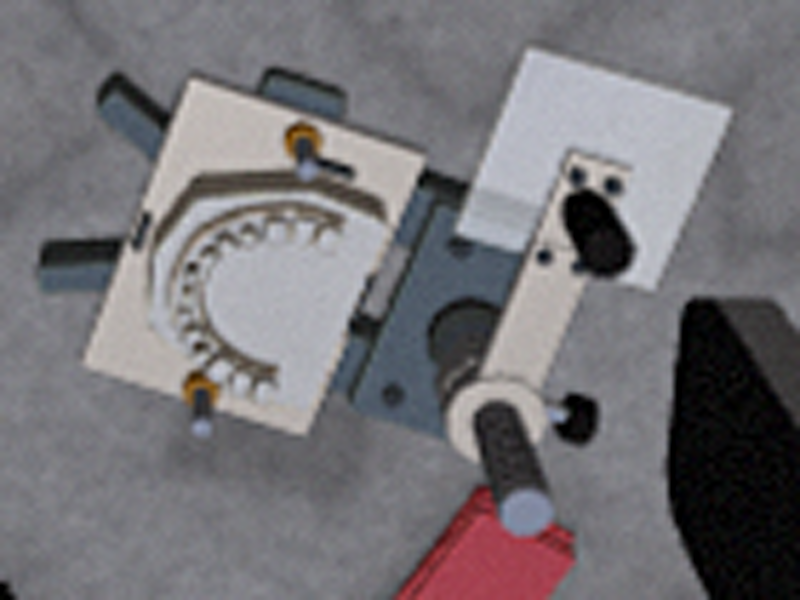

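```bash
python3 - <<'E'
from h import *
import pickle
c=pickle.load(open("w1.pkl","rb"))
f=lambda x,y:(222+x*140/800-.4,190+y*105/600-.4)
pt=onz(c,*f(525,512),.118); print("post",pt)
T=[onz(c,*f(*u),.028)[:2] for u in((192,75),(425,155),(305,435),(85,368))]
for i in range(4): print(np.round(T[i],4), np.linalg.norm(T[(i+1)%4]-T[i]))
ex=T[1]-T[0]+T[2]-T[3]; ex/=np.linalg.norm(ex); ey2=T[0]-T[3]+T[1]-T[2]
print("ex",ex,np.arctan2(ex[1],ex[0]),"ey ang-90",np.arctan2(ey2[1],ey2[0])-np.pi/2)
print("tcentre",np.mean(T,0),"O from post",pt[:2]-.07*ex)
ey=np.array([-ex[1],ex[0]]); O=pt[:2]-.07*ex
for n,u,z in(("flareL",(118,78),.02),("flareR",(42,250),.02),("flareRb",(45,285),.0),("knobtop",(612,258),.1),("knobfoot",(583,208),.072),("plate far l",(532,48),.07),("plate far r",(732,110),.07),("plate near r",(655,290),.07)):
    P=onz(c,*f(*u),z)[:2]-O; print(n,P@ex*1e3,P@ey*1e3, P+O)
# wedge
for n,u,z in(("gA",(31.7,234.3),.024),("gB",(83,231),.024),("gC",(84,244),.024),("gD",(32,247.3),.024),("noseL",(133.5,223.5),.004),("noseR",(135.5,236),.004)):
    P=onz(c,*u,z); print(n,P)
E
```

```text
post [0.64124038 0.25147733 0.118     ]
[0.5305 0.2127] 0.0721675162500102
[0.5822 0.263 ] 0.09891824665423604
[0.6521 0.1929] 0.07121082567671559
[0.6019 0.1424] 0.10014817955377692
ex [0.71095982 0.70323263] 0.7799341883415344 ey ang-90 0.7884554401963619
tcentre [0.59165739 0.20274737] O from post [0.59147319 0.20225104]
flareL -54.99849575398993 39.38618523886576 [0.52467382 0.1915763 ]
flareR -58.66442464986465 -20.63938140870238 [0.56427943 0.14632253]
flareRb -52.42015037824802 -41.93119580485312 [0.58369196 0.13557609]
knobtop 69.6067945361997 64.77983640001396 [0.59540553 0.29725667]
knobfoot 68.54805237239135 65.04713136155722 [0.59446484 0.29670217]
plate far l 38.69885008045818 101.38100492404884 [0.54769209 0.30154316]
plate far r 94.70159334717731 103.10421332155758 [0.58629597 0.34215125]
plate near r 97.53477289287814 48.59714966292646 [0.6266414 0.3053913]
gA [ 0.41799994 -0.15703266  0.024     ]
gB [ 0.45091118 -0.07437433  0.024     ]
gC [ 0.472029   -0.08752249  0.024     ]
gD [ 0.43816906 -0.172582    0.024     ]
noseL [ 0.48070142 -0.00134887  0.004     ]
noseR [ 0.50290264 -0.01147339  0.004     ]
```

{"name": "send_rows", "arguments": {
  "commands": "38 -0.11 0.1055 0.15 0.342;38 -0.11 0.1055 0.15 0.342;38 -0.11 0.1055 0.18 0.342;38 -0.11 0.1055 0.19 0.342;38 -0.11 0.1055 0.19 0.342;38 -0.11 0.1055 0.19 0.342;38 -0.11 0.1055 0.19 0.342"
}}

```text
t: 1.65
tool_pos: [0.5902, 0.3009, 0.1385]
ee_rot: [-0.002, 0.382, 0.924, -0.002]
wrist_force: [0.1, -0.2, 1.3]
gripper_width: 0.383
grip_force: 0.0
```

```bash
python3 - <<'E'
from h import *
c=arm.camera("wrist"); save(c,"w2")
s=arm.sense(); r=rot(s["ee_rot"]); print(s["t"],s["tool_pos"],r[:,0],r[:,1],s["gripper_width"]*85,s["joint_positions"])
for P in((.595,.297,.1),(.595,.297,.072)): print(proj(c,P))
t=s["tool_pos"]+r[:,1]*.0 ; print(proj(c,t))
E
```

```text
1.7 [0.59155285 0.30128719 0.14166253] [-7.07516595e-01  7.06696612e-01  4.07491485e-04] [ 7.06696580e-01  7.07516703e-01 -2.42516757e-04] 32.281843992806735 [ 3.93714501e-01  3.54228736e-01  1.39308617e+00  2.88291940e-04
  1.39465763e+00 -3.92314098e-01]
[254.95532883 227.16593432]
[255.03073653 211.79554642]
[255.90880985 250.65391423]
```

View pics/w2.png

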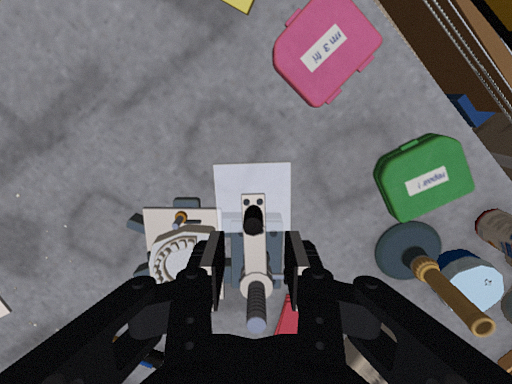

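The knob is at (253,218), centred between the fingers, with the post in the same column. Next I descend and swing.

{"name": "send_rows", "arguments": {
  "commands": "38 -0.004 0 0.03 0;38 -0.004 0 0.055 0;38 -0.004 0 0.055 0"
}}

```text
t: 2.0
tool_pos: [0.5933, 0.2974, 0.0858]
ee_rot: [-0.001, 0.383, 0.924, -0.001]
wrist_force: [-0.6, 0.8, -0.3]
gripper_width: 0.375
grip_force: 0.0
```

{"name": "send_rows", "arguments": {
  "commands": "38 -0.0006 -0.0092 0 -0.14;38 -0.0026 -0.0182 0 -0.28;38 -0.0057 -0.0269 0 -0.42;38 -0.0101 -0.0351 0 -0.56;38 -0.0155 -0.0425 0 -0.7;38 -0.022 -0.0491 0 -0.84;38 -0.0292 -0.0548 0 -0.98;38 -0.0372 -0.0594 0 -1.12"
}}

```text
t: 2.8
tool_pos: [0.5805, 0.2301, 0.0909]
ee_rot: [0.003, -0.169, 0.986, 0.001]
wrist_force: [-0.9, 1.9, -0.6]
gripper_width: 0.382
grip_force: 0.7
```

{"name": "send_rows", "arguments": {
  "commands": "38 -0.0005 -0.0079 0 -0.12;38 -0.0019 -0.0157 0 -0.24;38 -0.0042 -0.0233 0 -0.36;38 -0.0066 -0.0287 0 -0.45;38 -0.0066 -0.0287 0 -0.45;38 -0.0066 -0.0287 0 -0.45"
}}

```text
t: 3.4
tool_pos: [0.5962, 0.2049, 0.0893]
ee_rot: [0.002, -0.381, 0.925, -0.0]
wrist_force: [0.6, -0.1, 1.0]
gripper_width: 0.376
grip_force: 0.0
```

{"name": "send_rows", "arguments": {
  "commands": "38 0 -0.002 0 0;38 0 -0.004 0 0;38 0 -0.005 0 0;38 0 -0.005 0 0"
}}

```text
t: 3.8
tool_pos: [0.5986, 0.2007, 0.0863]
ee_rot: [-0.0, -0.382, 0.924, 0.0]
wrist_force: [-0.4, 1.0, 0.1]
gripper_width: 0.38
grip_force: 0.2
```

{"name": "send_rows", "arguments": {
  "commands": "38 0 -0.001 0 0;38 0 -0.002 0 0;38 0 -0.003 0 0;38 0 -0.003 0 0"
}}

```text
t: 4.2
tool_pos: [0.6007, 0.1984, 0.0861]
ee_rot: [-0.0, -0.382, 0.924, -0.0]
wrist_force: [-1.4, 0.8, -0.9]
gripper_width: 0.38
grip_force: 0.3
```

{"name": "send_rows", "arguments": {
  "commands": "38 0 -0.001 0 0;38 0 -0.002 0 0;38 0 -0.002 0 0"
}}

```text
t: 4.5
tool_pos: [0.6016, 0.1973, 0.086]
ee_rot: [-0.0, -0.382, 0.924, 0.0]
wrist_force: [-3.7, 2.4, 1.7]
gripper_width: 0.376
grip_force: 1.8
```

{"name": "send_rows", "arguments": {
  "commands": "38 0 -0.001 0 0;38 0 -0.001 0 0;38 0 -0.001 0 0"
}}

```text
t: 4.8
tool_pos: [0.6021, 0.1969, 0.086]
ee_rot: [-0.001, -0.382, 0.924, 0.001]
wrist_force: [-5.3, 2.1, 0.9]
gripper_width: 0.381
grip_force: 2.9
```

{"name": "send_rows", "arguments": {
  "commands": "38 0 0.011 0 0;38 0 0.011 0 0;38 0 0.011 -0.04 0;38 0.02 0.011 -0.09 0;60 0.05 0.011 -0.13 0;60 0.08 0.011 -0.16 0;60 0.08 0.011 -0.16 0"
}}

```text
t: 5.5
tool_pos: [0.5401, 0.1462, 0.2539]
ee_rot: [0.005, -0.382, 0.924, -0.002]
wrist_force: [0.9, 0.8, 0.5]
gripper_width: 0.6
grip_force: 0.0
```

```bash
python3 - <<'E'
from h import *
import pickle
c=arm.camera("wrist"); pickle.dump(c,open("w3.pkl","wb"))
s=arm.sense(); r=rot(s["ee_rot"]); print(s["t"],s["tool_pos"],r[:,0],r[:,1],s["joint_positions"])
O=np.array([.5916,.2025]);ex=np.array([.708,.706])
print([proj(c,[*(O+x*ex),z]) for x,z in((-58,0),(0,.028),(4,.1),(70,.118))]if 0 else [proj(c,[*(O+x*ex),z]) for x,z in((-.058,0),(0,.028),(.004,.1),(.07,.118))])
save(c,"w3")
E
```

```text
5.55 [0.53992938 0.14693348 0.25083726] [-0.70882898 -0.70535156 -0.00637695] [-0.70533248  0.70885723 -0.00524556] [ 1.74504248e-01  5.52194552e-03  1.58330856e+00 -6.59614447e-04
  1.54453123e+00 -2.17919995e+00]
[array([257.33209749, 166.75272339]), array([257.28073063, 213.05789301]), array([257.38683511, 240.94289398]), array([257.29300299, 300.10190929])]
```

View pics/w3.png

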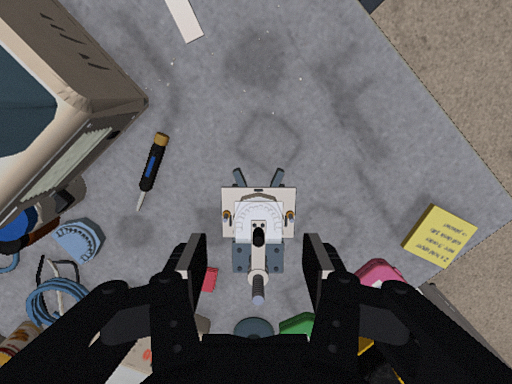

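Plate is home: arm runs straight along column 258 from post (258,285) to knob (258,238), with the plate over the cast. Flares are at (238,172) and (279,172). Next I go to the wedge, turning half round because of joint 6.

{"name": "send_rows", "arguments": {
  "commands": "70 0.035 0.035 0 0.15;70 0.07 0.04 0 0.3;70 0.12 0 0 0.45;70 0.16 -0.03 0 0.6;70 0.2 -0.07 0 0.75;70 0.24 -0.1 0 0.9;70 0.287 -0.136 0 1.05;70 0.287 -0.136 0 1.2"
}}

```text
t: 6.35
tool_pos: [0.4304, -0.1542, 0.2452]
ee_rot: [-0.001, 0.21, 0.978, -0.0]
wrist_force: [0.1, 0.5, -0.1]
gripper_width: 0.699
grip_force: 0.0
```

{"name": "send_rows", "arguments": {
  "commands": "70 0 0 0 0.15;70 0 0 0 0.3;70 0 0 0 0.45;70 0 0 0 0.6;70 0 0 0 0.75;70 0 0 0 0.9;70 0 0 0 1.05;70 0 0 0 1.2"
}}

```text
t: 7.15
tool_pos: [0.4313, -0.1511, 0.245]
ee_rot: [-0.001, 0.725, 0.689, -0.0]
wrist_force: [0.3, -0.8, -0.5]
gripper_width: 0.7
grip_force: 0.0
```

{"name": "send_rows", "arguments": {
  "commands": "70 0 0 0 0.15;70 0 0 0 0.3;70 0 0 0 0.34;70 0 0 0 0.34"
}}

```text
t: 7.55
tool_pos: [0.4313, -0.1511, 0.2451]
ee_rot: [-0.001, 0.829, 0.559, -0.0]
wrist_force: [-1.1, -0.2, 0.1]
gripper_width: 0.696
grip_force: 0.0
```

```bash
python3 - <<'E'
from h import *
import pickle
# stand recheck from w3: flare/rail ends by darkness
c=arm.camera("wrist"); pickle.dump(c,open("w4.pkl","wb")); save(c,"w4")
s=arm.sense(); r=rot(s["ee_rot"]); print(s["t"],s["tool_pos"],r[:,0],r[:,1],s["joint_positions"],s["gripper_width"])
q=c["pixels"].astype(int); m=((q[...,2]-q[...,0]>70)).astype(np.uint8)
k,l,st,ce=cv2.connectedComponentsWithStats(m)
for i in range(1,k):
    if st[i,4]>200: cn=cv2.findContours((l==i).astype(np.uint8),0,1)[0][0]; print(st[i],cv2.boxPoints(cv2.minAreaRect(cn)))
for x,z in((-.045,.024),(.045,.024),(.125,.004)): print(proj(c,[.445+x*.373,-.1225+x*.928,z]))
c3=pickle.load(open("w3.pkl","rb"))
O=np.array([.5916,.2025]);ex=np.array([.708,.706])
for u,z in(((238,171),.02),((279,171),.02),((258,285),.075),((258,297),.118),((222,187),.028),((296,188),.028)):
    P=onz(c3,*u,z)[:2]-O; print("st",u,P@ex*1e3,P@[-ex[1],ex[0]]*1e3)
E
```

```text
7.6 [ 0.43125651 -0.15110722  0.24528733] [ 3.74178698e-01  9.27356619e-01 -4.92667880e-05] [ 0.9273558  -0.37417844 -0.00131313] [-4.49191669e-01 -2.70402229e-01  1.84499625e+00 -1.35346274e-04
  1.56830569e+00 -6.56802321e-02] 0.6996948821463047
[ 247   99   20   72 1364] [[247.  99.]
 [266.  99.]
 [266. 170.]
 [247. 170.]]
[256.77832953 171.3632025 ]
[256.74569048  97.93320787]
[256.58227598  26.46081338]
st (238, 171) -57.02381717225883 -25.743046249360926
st (279, 171) -57.07588830745128 28.740346479884984
st (258, 285) 81.10397009196852 1.0185889417924703
st (258, 297) 65.72929248439823 0.797082920938429
st (222, 187) -37.21055332677662 -46.83487999015406
st (296, 188) -35.9632879957789 51.18266360435684
```

View pics/w4.png

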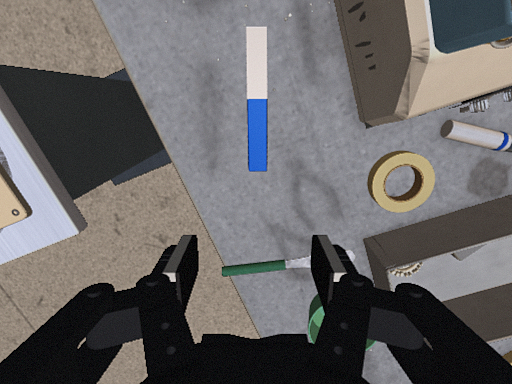

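The wedge lies along column 257, with the grip from row 99 to 170 and the nose at row 26, as predicted. Descending and gripping it at the rear of the grip.

{"name": "send_rows", "arguments": {
  "commands": "60 0 0.002 0.05 0;60 0 0.002 0.1 0;60 0 0.002 0.15 0;60 0 0.002 0.19 0;60 0 0.002 0.22 0;60 0 0.002 0.235 0;60 0 0.002 0.241 0;60 0 0.002 0.241 0"
}}

```text
t: 8.4
tool_pos: [0.4325, -0.1516, 0.0044]
ee_rot: [-0.001, 0.829, 0.559, -0.0]
wrist_force: [0.4, 0.1, 0.9]
gripper_width: 0.597
grip_force: 0.0
```

{"name": "send_rows", "arguments": {
  "commands": "45 0 0 0 0;0 0 0 0 0;0 0 0 0 0;0 0 0 0 0;0 0 0 0 0"
}}

```text
t: 8.9
tool_pos: [0.4346, -0.1527, 0.007]
ee_rot: [0.001, 0.829, 0.559, 0.001]
wrist_force: [-0.9, -0.1, 5.9]
gripper_width: 0.271
grip_force: 59.8
```

{"name": "send_rows", "arguments": {
  "commands": "0 0 0 -0.015 0;0 0.04 -0.017 -0.018 0;0 0.08 -0.034 -0.018 0;0 0.12 -0.052 -0.018 0.1;0 0.155 -0.067 -0.018 0.22;0 0.18 -0.078 -0.018 0.34;0 0.18 -0.078 -0.018 0.402;0 0.18 -0.078 -0.018 0.402"
}}

```text
t: 9.7
tool_pos: [0.4285, 0.0449, 0.0236]
ee_rot: [0.0, 0.924, 0.383, 0.0]
wrist_force: [0.5, -0.4, -1.9]
gripper_width: 0.262
grip_force: 59.2
```

```bash
cat > st.py <<'E'
from h import *
s=arm.sense(); r=rot(s["ee_rot"]); p=np.array(s["tool_pos"])
O=np.array([.5907,.2034]);ex=np.array([.708,.706]);ey=np.array([-.706,.708])
P=p[:2]-O; print(s["t"],"z",p[2],"tool xs,ys mm",P@ex*1e3,P@ey*1e3,"yaw",np.arctan2(r[1,0],r[0,0]),"nose",(P+.157*r[:2,0])@ex*1e3,(P+.157*r[:2,0])@ey*1e3)
F=np.array(s["wrist_force"]);print("F xs,ys,z",F[:2]@ex,F[:2]@ey,F[2],s["ft_torque"])
E
cat > v.py <<'E'
from st import *
c=arm.camera("wrist"); save(c,"w5")
for x,y,z in((-.07,0,.002),(-.058,.0265,.02),(-.058,-.0265,.02),(-.035,.016,.02),(-.035,-.016,.02)): print(proj(c,[*(O+x*ex+y*ey),z]))
E
python3 v.py
```

```text
9.7 z 0.023616109560119586 tool xs,ys mm -226.7574527136402 2.3304116991937764 yaw 0.7850832688303233 nose -69.78110745620636 2.5030122281346916
F xs,ys,z 0.06493667106801104 -0.6217121977383203 -1.874623941861519 [-7.52014363e-02  6.52719168e-02 -9.59867048e-05]
[262.35611906 -85.35017019]
[ 195.2077707  -151.82889162]
[ 332.65602833 -151.49388   ]
[ 220.44105356 -234.73944062]
[ 308.86719414 -234.48484986]
```

View pics/w5.png

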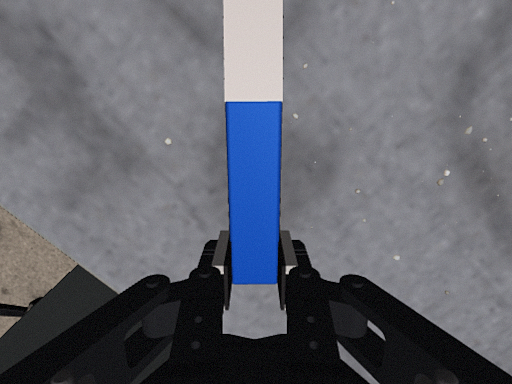

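The wedge is held straight: its edges stay parallel between columns 225 and 283, with the rear at row 283. Correcting y by 2.4 mm, lowering, then entering.

{"name": "send_rows", "arguments": {
  "commands": "0 0 0.0024 0.01 0;0 0 0.0024 0.0155 0;0 0 0.0024 0.0165 0;0 0.01 0.0024 0.0165 0;0 0.02 0.0024 0.0165 0;0 0.03 0.0024 0.0165 0;0 0.04 0.0024 0.0165 0;0 0.05 0.0024 0.0165 0"
}}

```text
t: 10.55
tool_pos: [0.4658, 0.0764, 0.0069]
ee_rot: [0.001, 0.924, 0.382, -0.001]
wrist_force: [-5.5, -6.4, 13.0]
gripper_width: 0.265
grip_force: 60.7
```

```bash
python3 st.py
```

```text
10.55 z 0.006923720350366248 tool xs,ys mm -178.06667712548986 -1.731235948767952 yaw 0.7834342535171854 nose -21.090488093382863 -1.8174918093511376
F xs,ys,z -8.448227329793601 -0.6391574397869529 13.027147724772965 [-1.02779034  0.8721916  -0.02145886]
```

{"name": "send_rows", "arguments": {
  "commands": "0 0 -0.001 -0.001 0;0 0.006 -0.0015 -0.001 0;0 0.012 -0.0015 -0.001 0;0 0.018 -0.0015 -0.001 0;0 0.024 -0.0015 -0.001 0;0 0.03 -0.0015 -0.001 0"
}}

```text
t: 11.15
tool_pos: [0.486, 0.1003, 0.0076]
ee_rot: [-0.0, 0.924, 0.382, -0.0]
wrist_force: [-0.3, 0.3, -1.3]
gripper_width: 0.269
grip_force: 59.1
```

```bash
python3 st.py
```

```text
11.15 z 0.00763901415365385 tool xs,ys mm -146.9059315824361 0.9538112776958405 yaw 0.7838753129063519 nose 10.070514441265452 0.9367912199111643
F xs,ys,z 0.012124660761380347 0.43841776954788014 -1.3042730398605469 [-0.06567948  0.02453573 -0.00810085]
```

{"name": "send_rows", "arguments": {
  "commands": "0 0.004 0.0005 0 0;0 0.008 0.0005 0.001 0;0 0.008 0.0005 0.001 0;35 0.008 0.0005 0 0;45 0.008 0.0005 0 0;50 0.008 0.0005 0 0;50 -0.01 0.0005 -0.001 0;50 -0.024 0.001 -0.002 0"
}}

```text
t: 11.95
tool_pos: [0.4689, 0.082, 0.0097]
ee_rot: [-0.0, 0.924, 0.382, -0.0]
wrist_force: [0.1, 1.1, -0.4]
gripper_width: 0.505
grip_force: 0.0
```

{"name": "send_rows", "arguments": {
  "commands": "50 -0.004 0 0 0;20 -0.004 0 0 0;0 -0.004 0 0 0;0 -0.004 0 0 0;0 -0.004 0 0 0;0 -0.004 0 0 0"
}}

```text
t: 12.55
tool_pos: [0.4668, 0.0797, 0.0098]
ee_rot: [-0.0, 0.924, 0.382, 0.0]
wrist_force: [-0.3, -0.8, 0.4]
gripper_width: -0.006
grip_force: 0.0
```

```bash
cat > v.py <<'E'
from st import *
c=arm.camera("wrist"); save(c,"w6")
q=c["pixels"].astype(int); m=((q[...,2]-q[...,0]>70)).astype(np.uint8)
k,l,st,ce=cv2.connectedComponentsWithStats(m)
for i in range(1,k):
    if st[i,4]>500:
        b=cv2.boxPoints(cv2.minAreaRect(cv2.findContours((l==i).astype(np.uint8),0,1)[0][0])); print(st[i])
        for u in b: W=onz(c,*u,.024)[:2]-O; print(u,W@ex*1e3,W@ey*1e3)
E
python3 v.py
```

```text
12.55 z 0.009793461418756005 tool xs,ys mm -175.07509334458786 -0.11716837594157054 yaw 0.784105018375103 nose -18.098646475980733 -0.09813008534695583
F xs,ys,z -0.7274031157844396 -0.3705702370612233 0.43397755045934305 [-0.01648778 -0.03667412 -0.05560757]
[  222     3    61   213 11655]
[222.      214.99997] -151.36428877786096 16.520380034887122
[222.   3.] -63.16919737350791 13.591980778099026
[282.   3.] -63.16391431705134 -9.54571283695835
[282.      214.99997] -151.3730240200057 -12.079405715711607
```

View pics/w6.png

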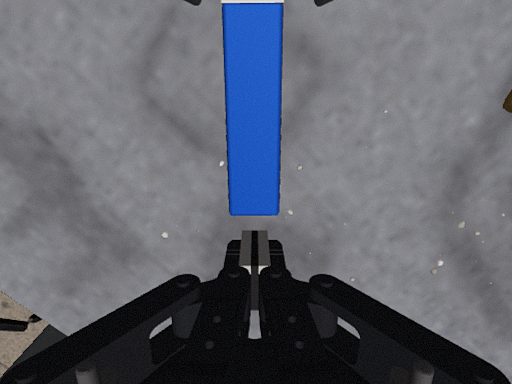

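The wedge lies in the mouth, with its rear edge at row 215 (columns 228-280). The shut fingers are behind it at (254,240). Now pushing from behind.

{"name": "send_rows", "arguments": {
  "commands": "0 0.006 -0.001 0 0;0 0.01 -0.001 0 0;0 0.013 -0.001 0 0;0 0.016 -0.001 0 0;0 0.018 -0.001 0 0;0 0.02 -0.001 0 0;0 0.021 -0.001 0 0"
}}

```text
t: 13.3
tool_pos: [0.4794, 0.0936, 0.0097]
ee_rot: [0.001, 0.924, 0.382, -0.002]
wrist_force: [-11.4, -11.1, 12.0]
gripper_width: 0.0
grip_force: 7.5
```

{"name": "send_rows", "arguments": {
  "commands": "0 0.002 0 0 0;0 0.004 0 0 0;0 0.005 0 0 0;0 0.006 0 0 0"
}}

```text
t: 13.7
tool_pos: [0.4835, 0.0977, 0.0096]
ee_rot: [0.001, 0.924, 0.382, -0.002]
wrist_force: [-9.9, -10.3, 11.5]
gripper_width: 0.001
grip_force: 7.1
```

```bash
python3 st.py
```

```text
13.7 z 0.009623208066429651 tool xs,ys mm -150.5243575968475 0.905535894240844 yaw 0.7838560786278577 nose 6.450392067164547 0.8854967242889759
F xs,ys,z -14.296459518559967 -0.35417808585747446 11.47253894904703 [-1.53540487  1.54692813 -0.00841854]
```

{"name": "send_rows", "arguments": {
  "commands": "0 0.001 0 -0.0008 0;0 0.002 0 -0.0008 0;0 0.003 0 -0.0008 0;0 0.004 0 -0.0008 0"
}}

```text
t: 14.1
tool_pos: [0.4861, 0.1011, 0.0097]
ee_rot: [0.0, 0.924, 0.382, -0.002]
wrist_force: [-5.4, -5.8, 2.8]
gripper_width: -0.004
grip_force: 4.4
```

```bash
python3 st.py
```

```text
14.1 z 0.009706061140347784 tool xs,ys mm -146.32857257418888 1.4173816581394516 yaw 0.783811233800794 nose 10.646551516066186 1.3903029179360056
F xs,ys,z -7.94695621033984 -0.25976827416294423 2.803582169963404 [-0.97392255  1.09381315  0.03943828]
```

{"name": "send_rows", "arguments": {
  "commands": "0 0.001 0 -0.0002 0;0 0.002 0 -0.0002 0;0 0.003 0 -0.0002 0;0 0.0035 0 -0.0002 0;0 0.004 0 -0.0002 0"
}}

```text
t: 14.6
tool_pos: [0.4888, 0.104, 0.0097]
ee_rot: [-0.0, 0.924, 0.382, -0.002]
wrist_force: [-6.0, -5.4, 0.9]
gripper_width: 0.0
grip_force: 3.8
```

{"name": "send_rows", "arguments": {
  "commands": "0 0.0005 0 0 0;0 0.001 0 0 0;0 0.0015 0 0 0;0 0.002 0 0 0"
}}

```text
t: 15.0
tool_pos: [0.4902, 0.1054, 0.0097]
ee_rot: [-0.0, 0.924, 0.382, -0.002]
wrist_force: [-5.2, -5.6, 0.7]
gripper_width: -0.002
grip_force: 3.8
```

{"name": "send_rows", "arguments": {
  "commands": "0 0.0005 0 0 0;0 0.001 0 0 0;0 0.0015 0 0 0;0 0.002 0 0 0;0 0.0025 0 0 0"
}}

```text
t: 15.5
tool_pos: [0.492, 0.1072, 0.0097]
ee_rot: [-0.0, 0.924, 0.382, -0.002]
wrist_force: [-5.5, -5.3, 1.3]
gripper_width: 0.002
grip_force: 3.8
```

{"name": "send_rows", "arguments": {
  "commands": "0 0.0005 0 0 0;0 0.001 0 0 0;0 0.0015 0 0 0;0 0.002 0 0 0;0 0.0025 0 0 0"
}}

```text
t: 16.0
tool_pos: [0.4938, 0.1089, 0.0097]
ee_rot: [-0.0, 0.924, 0.382, -0.002]
wrist_force: [-3.9, -4.8, 1.4]
gripper_width: 0.0
grip_force: 3.8
```

{"name": "send_rows", "arguments": {
  "commands": "0 0.0005 0 0 0;0 0.001 0 0 0;0 0.0015 0 0 0;0 0.002 0 0 0;0 0.0025 0 0 0"
}}

```text
t: 16.5
tool_pos: [0.4956, 0.1106, 0.0097]
ee_rot: [0.0, 0.924, 0.382, -0.002]
wrist_force: [-5.7, -5.1, 1.5]
gripper_width: 0.002
grip_force: 3.9
```

{"name": "send_rows", "arguments": {
  "commands": "0 0.0005 0 0 0;0 0.001 0 0 0;0 0.0015 0 0 0;0 0.002 0 0 0;0 0.0025 0 0 0"
}}

```text
t: 17.0
tool_pos: [0.4973, 0.1124, 0.0097]
ee_rot: [0.0, 0.924, 0.382, -0.002]
wrist_force: [-5.4, -5.4, 1.5]
gripper_width: -0.003
grip_force: 3.9
```

{"name": "send_rows", "arguments": {
  "commands": "0 0.0005 0 0 0;0 0.001 0 0 0;0 0.0015 0 0 0;0 0.002 0 0 0;0 0.0025 0 0 0"
}}

```text
t: 17.5
tool_pos: [0.4991, 0.1142, 0.0097]
ee_rot: [0.0, 0.924, 0.382, -0.002]
wrist_force: [-5.8, -5.6, 1.2]
gripper_width: -0.003
grip_force: 3.9
```

{"name": "send_rows", "arguments": {
  "commands": "0 0.0005 0 0 0;0 0.001 0 0 0;0 0.0015 0 0 0;0 0.002 0 0 0;0 0.0025 0 0 0"
}}

```text
t: 18.0
tool_pos: [0.5009, 0.1159, 0.0097]
ee_rot: [0.0, 0.924, 0.382, -0.002]
wrist_force: [-5.5, -5.2, 0.9]
gripper_width: 0.002
grip_force: 3.9
```

{"name": "send_rows", "arguments": {
  "commands": "0 0.0005 0 0 0;0 0.001 0 0 0;0 0.0015 0 0 0;0 0.002 0 0 0;0 0.0025 0 0 0"
}}

```text
t: 18.5
tool_pos: [0.5026, 0.1177, 0.0097]
ee_rot: [0.0, 0.924, 0.382, -0.002]
wrist_force: [-5.4, -6.1, 1.1]
gripper_width: 0.001
grip_force: 3.9
```

{"name": "send_rows", "arguments": {
  "commands": "0 0.0005 0 0 0;0 0.001 0 0 0;0 0.0015 0 0 0;0 0.002 0 0 0;0 0.0025 0 0 0"
}}

```text
t: 19.0
tool_pos: [0.5044, 0.1194, 0.0097]
ee_rot: [0.0, 0.924, 0.382, -0.002]
wrist_force: [-4.9, -6.2, 1.3]
gripper_width: 0.005
grip_force: 4.0
```

{"name": "send_rows", "arguments": {
  "commands": "0 0.0005 0 0 0;0 0.001 0 0 0;0 0.0015 0 0 0;0 0.002 0 0 0;0 0.0025 0 0 0"
}}

```text
t: 19.5
tool_pos: [0.5062, 0.1212, 0.0097]
ee_rot: [0.0, 0.924, 0.382, -0.002]
wrist_force: [-5.2, -5.1, 1.4]
gripper_width: 0.003
grip_force: 4.0
```

{"name": "send_rows", "arguments": {
  "commands": "0 0.0005 0 0 0;0 0.001 0 0 0;0 0.0015 0 0 0;0 0.002 0 0 0"
}}

```text
t: 19.9
tool_pos: [0.507, 0.122, 0.0097]
ee_rot: [0.0, 0.924, 0.382, -0.003]
wrist_force: [-10.2, -10.1, 5.7]
gripper_width: -0.003
grip_force: 7.0
```

{"name": "send_rows", "arguments": {
  "commands": "0 0 0 0 0;0 0 0 0 0"
}}

```text
t: 20.1
tool_pos: [0.507, 0.122, 0.0097]
ee_rot: [0.0, 0.924, 0.382, -0.003]
wrist_force: [-9.2, -7.8, 5.7]
gripper_width: -0.0
grip_force: 6.3
```

```bash
python3 st.py
```

```text
20.1 z 0.009697645653039003 tool xs,ys mm -116.68574198134526 1.4765896790502422 yaw 0.7838057873169708 nose 40.28805831335098 1.4486562119157997
F xs,ys,z -12.007767247710659 1.0073027421425256 5.688471328425752 [-1.40287225  1.43615692  0.02811545]
```

Steady push was 7.5 N. It rose by about 5 N over the last 1.1 mm, with the nose at about 64 mm, which implies the plate at about 66.6 mm (within the given range). That means contact, so I'm backing off.

{"name": "send_rows", "arguments": {
  "commands": "0 -0.002 0 0 0;0 -0.01 0 0 0;0 -0.03 0 0 0;0 -0.05 0 -0.02 0;0 -0.06 0 -0.06 0;0 -0.06 0 -0.1 0;0 -0.06 0 -0.14 0;0 -0.06 0 -0.14 0"
}}

```text
t: 20.9
tool_pos: [0.4711, 0.0814, 0.1578]
ee_rot: [0.002, 0.924, 0.382, 0.006]
wrist_force: [-0.2, -0.3, 1.2]
gripper_width: 0.002
grip_force: 0.0
```

```bash
cat > v.py <<'E'
from st import *
c=arm.camera("wrist")
q=c["pixels"].astype(int); m=((q[...,2]-q[...,0]>70)).astype(np.uint8)
k,l,st,ce=cv2.connectedComponentsWithStats(m)
for i in range(1,k):
    if st[i,4]>300:
        b=cv2.boxPoints(cv2.minAreaRect(cv2.findContours((l==i).astype(np.uint8),0,1)[0][0])); print(st[i])
        for u in b: W=onz(c,*u,.024)[:2]-O; print(u,W@ex*1e3,W@ey*1e3)
cv2.imwrite("pics/w7.png",cv2.cvtColor(cv2.resize(c["pixels"][:260,120:400],(646,600),interpolation=cv2.INTER_CUBIC),cv2.COLOR_RGB2BGR))
E
python3 v.py
```

```text
20.9 z 0.15781947549571593 tool xs,ys mm -170.82485837072983 -1.9472160066294166 yaw 0.7837175836369811 nose -13.85501922547199 -1.9889940870294813
F xs,ys,z -0.30745523292576815 -0.05328996795182549 1.1665040411067973 [ 0.0157415  -0.02614182 -0.0549274 ]
[ 237   27   27   85 2247]
[237.  27.] -35.51097128443667 12.73444663028178
[263.  27.] -35.4796698698397 -9.370741978157374
[263. 111.] -104.53646433705251 -9.952685989886021
[237. 111.] -104.51963325754417 13.95078241277119
```

View pics/w7.png

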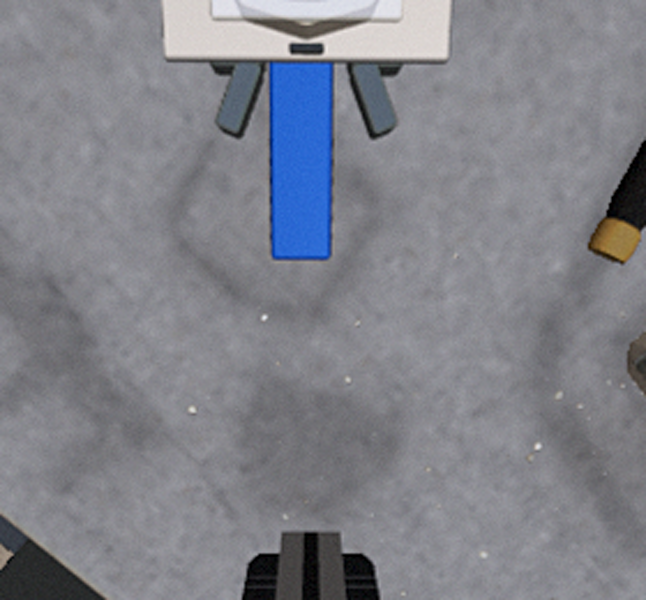

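The wedge stayed put, centred in the track: its rear at row 258 of the crop is x = -104.5 mm, so the nose is at about 65 mm. The plate is over the cast and the arm is clear.

```bash
python3 -c "
from station import arm
print(arm.close_job())"
```

```text
the job is handed in; nothing more can be done
None
```

The job is handed in at about 21 s: the plate is home over the cast, and the wedge, released and staying put, holds the teeth in what the push force indicates is light contact (a rise of about 5 N over the last 1 mm; too fine to confirm by camera).

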